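Lock the dust extractor's filter hatch with the panel key

TASK

The filter of the bench dust extractor has been changed and its hatch is still to be locked. Take the square panel key out of the wooden tool block, feel it into the recessed square socket of the hatch lock until it is fully home, and turn it clockwise until the lock comes up against its stop, without forcing it. Then pull the key out and stand it back, fully down, in its hole in the block; press and turn gently throughout and leave the other things alone.

Things in the scene. Friction and masses are not known exactly. Their poses are not given: they have to be found in the camera images.
- key_grip (a point): Loose steel T-handle panel key, 77 mm tall, 0.11 kg: centre of its flat wing, 52 mm along the point's x, 10 mm thick along y, 26 mm high; z up along the key. Under the wing: neck 14 mm across, 13 mm high; collar 24 mm across, 5 mm high; then the square shank. At the start it stands upright in the block's large hole, collar resting on the block's top, at any yaw.
- key_tip (a point): Centre of the foot of the key's square shank, 64 mm below key_grip on the key's axis, same axes. The shank is 10 mm on a side and 34 mm long, its flats square to the wing; its last 3 mm are stepped down to 8.5 mm square.
- block_hole (a point): Centre of the mouth of the key's own hole, in the top of the fixed wooden tool block (120 x 70 mm, 42 mm high, long side along the point's x). The hole is round, 18 mm across, 38 mm deep; the three 10 mm holes at the block's +x end stay empty. With the key standing in it, key_grip is 30 mm above this point.
- extractor: Fixed bench dust extractor with its hatch and lock: white housing 360 mm (its x) by 320 mm (its y), 164 mm high, origin under its middle, louvred front facing its -x. A grey filter hatch, hinged at the back, forms most of its top; the lock is in the hatch near the front edge.
- lock_plate (a point): Centre of the top of the lock's round steel plate (60 mm wide, opening 40 mm), 173 mm above the bench; axes as the extractor's. In the opening lies the brass barrel, 30 mm across, face 4 mm lower; in its middle the square socket, 11 mm wide, 16 mm deep. Loosely fitted: its middle is 3 to 6 mm off this point (at most 4.2 in x or y), unmeasured; find it by feel or eye. It shifts under 12 N sideways.
- barrel (a joint): Barrel angle, rad; grows clockwise seen from above, from 0.25-0.6 at the start to 1.571 at its stop (locked). The socket's sides are along lock_plate's x and y at 0 and 1.571. Turning takes about 0.12 N m against the cam's drag on the seal; the resistance rises sharply at the stop. The key has 0.1 rad of play before it drives. The barrel stays where it is left.
- lock_body (a joint): How far the whole lock body has been wrenched round in the hatch, rad, clockwise, 0 at the start. Its back nut slips at 0.6 N m: it moves only if the key is forced against the stop.
- stone: Bystander: a grey stone sample with a paper tag, 120 x 90 x 32 mm, origin under its middle.
- bowl: Bystander: a terracotta bowl, 90 mm across and 45 mm high, origin under its middle.
- jar: Bystander: an amber jar, 56 mm across and 75 mm high, origin under its middle.
Things that resemble listed ones, but are neither listed nor needed, are in the scene too. Leave any green or purple look-alike of the part that bears block_hole alone.

How it is judged:
By the outcome, as a careful person would: the job done as asked, in the order asked, and still so for the second after the job is handed in, with the robot touching nothing.
It also fails if it takes over 72 s, if anything falls off the work surface, if the arm or the gripper's body presses on something with over 40 N, if the wrist force passes 120 N, or if a joint passes its speed limit or range.

ROBOT

A 6-joint arm with a two-finger parallel gripper is mounted at the origin on the work surface. World frame = base frame: x ahead of the robot, y to its left, z up, the work surface at z = 0. Lengths are in m, angles in degrees, forces in N, time in s.
With the tool pointing down it reaches from about 0.325 to 1 m from the base axis. Payload 5.1 kg.
Tool frame: the origin (TCP) lies on the centre line of the jaws, within the pads' length; the fingertips stand 19 mm ahead of it and the grasp point (between the pads) is the TCP; z points along the fingers, y is the direction in which the jaws open and shut (so a half turn about z gives the same grasp; the last joint's range is limited). The gripper opens to 85 mm and grips with 20 to 120 N. Pads are 22 mm wide; open, the fingers measure 114 mm over their backs; the gripper's body (76 mm by 85 mm) begins 54 mm behind the grasp point. The pads swing forward as they close: fully open they stand 13 mm farther back than shut.
Start: joints at [62.074, 7.093, 94.555, -0, 78.352, -4.733], TCP at [0.256, 0.597, 0.25] pointing down, gripper open.
Joint ranges: [-149.61, 149.61], [-58.7, 133.49], [1.44, 155.28], [-77.14, 257.14], [18.33, 153.61], [-166.67, 166.67]. Speed limits (degrees/s): [147.25, 147.25, 180, 180, 180, 180].

INTERFACE

Orientations are given as [roll, pitch, yaw] about the fixed x, y, z axes, in that order (R = Rz(yaw) Ry(pitch) Rx(roll)).
In Python, from workcell import * gives the robot as it stands.
- The arm moves only by the tool move_arm, never from a script. Its arguments are lists of equal length, an entry for each row: "dr": the turn, a rotation vector about the world's x, y, z in rad, a list of three; "linear": the shift along the world's x, y, z in cm, a list of three; "hand": the opening, from -1 (shut) to 1 (fully open), so that 0 is half open. In form: {"dr": [[wx, wy, wz], ...], "linear": [[dx, dy, dz], ...], "hand": [hand, ...]}. A call has exactly 8 rows; each row is the pose to reach, as a shift and turn from the pose commanded when the call began; what a row does not reach only later rows make up. A row lasts 1/12 s, in which the tool goes at most 41.7 mm and 7.16 degrees, less where a joint would pass 70% of its speed; a pose out of reach is approached as far as the arm can. A call with a gripper value outside its range is refused whole. The fingers move at their own pace and stop on an object; the grip force is fixed at half the most. Time passes only in rows, so rows that repeat a pose let the fingers close, or fill a call up. It gives the time, the measured TCP pose, the force and the opening at its end, in the units of the state.
- get_state(): the state, without advancing time (a new reading comes with each control period).
- get_image(name): name is "scene" or "top"; returns (picture, depth): 420x560x3 uint8, red, green, blue; 420x560 float32, m along the optical axis (not along the pixel's ray), 0 where there is no reading.
- calibration(name): a dict with "intrinsics" (3x3 intrinsics, pixels), "k1" (the pictures are not rectified: a ray, as slopes to the right and down, at radius r is drawn at 1 + k1 r^2 times it, then the intrinsics apply), "view" (4x4, takes a point from world to camera coordinates). Camera axes: x right, y down, z forward; pixel columns grow to the right and rows downward; lengths in m; the calibration is good to about 2 mm. A picture is of the moment at which its call begins. calibration takes no time and is no camera call.
- close_job(): hands the job in, once; it reports no verdict.
The state is a dict: "time": time; "joints": joint angles; "joint_vel": joint speeds; "joint_efforts": joint torques, N m; "tcp_pos": TCP position; "ee_rot": TCP orientation; "wrist_force": force on the tool from outside, world axes, zero at the start; "moment": the same for the moment, N m; "gripper_width": finger opening in m.
Only numpy, scipy, OpenCV 4.12 (cv2) and the standard library are available. Lean on these libraries where they do the work, as an engineer would, in place of code of your own. Each camera call takes 0.05 s, during which the arm holds its last target.

## Working session

There is one attempt and no reset: what is moved stays moved. The work goes in short steps, Python scripts to look and compute and a tool call to move; the robot and the scene stay as the last step left them, time stands still between calls to the robot, and variables do not carry over. Pictures are saved under pics/ and viewed, and the job is handed in when it is done.

Besides the shell and the picture viewer there is one more tool, called as name(argument=value, ...) on one line, values as JSON. move_arm: Moves the arm, as the interface text tells. Its arguments: {"type":"object","properties":{"dr":{"type":"array"},"linear":{"type":"array"},"hand":{"type":"array"}},"required":["dr","linear","hand"]}

```bash
mkdir -p pics; ls
cat > h.py <<'E'
from workcell import *
import numpy as np, cv2
def grab(n):
    p,d=get_image(n); np.savez('%s.npz'%n,p=p,d=d); return p,d
def load(n):
    z=np.load('%s.npz'%n); return z['p'],z['d']
def world(n,u,v,d=None,z=None):
    c=calibration(n);K=np.array(c['intrinsics'],float);V=np.array(c['view'],float)
    q=cv2.undistortPoints(np.array([[[u,v]]],float),K,np.array([c['k1'],0,0,0,0.]))[0,0]
    R,t=V[:3,:3],V[:3,3]
    ray=R.T@np.array([q[0],q[1],1]); o=-R.T@t
    s=d if z is None else (z-o[2])/ray[2]
    return o+s*ray
def proj(n,P):
    c=calibration(n);K=np.array(c['intrinsics'],float);V=np.array(c['view'],float)
    r,_=cv2.Rodrigues(V[:3,:3])
    return cv2.projectPoints(np.array(P,float).reshape(-1,1,3),r,V[:3,3],K,np.array([c['k1'],0,0,0,0.]))[0].reshape(-1,2)
def save(n,p): cv2.imwrite('pics/'+n,p[:,:,::-1])
def crop(n,p,u0,v0,w,h,k): save(n,cv2.resize(p[v0:v0+h,u0:u0+w],None,fx=k,fy=k,interpolation=cv2.INTER_CUBIC))
E
python3 - <<'E'
from h import *
for n in ('scene','top'):
    p,d=grab(n); save(n+'0.png',p); print(calibration(n))
print(get_state())
E
```

```text
pics
{'intrinsics': array([[390.28781224,   0.        , 283.9099415 ],
       [  0.        , 390.28781224, 208.10856254],
       [  0.        ,   0.        ,   1.        ]]), 'k1': 0.036035757825780716, 'view': array([[ 0.88816465,  0.45930726, -0.01415646, -0.39500564],
       [ 0.24478138, -0.49895789, -0.83133814, -0.06406366],
       [-0.38890312,  0.7348999 , -0.55558662,  1.24680018],
       [ 0.        ,  0.        ,  0.        ,  1.        ]])}
{'intrinsics': array([[521.51387057,   0.        , 274.58775403],
       [  0.        , 521.51387057, 208.67539252],
       [  0.        ,   0.        ,   1.        ]]), 'k1': -0.18403607485272566, 'view': array([[ 0.05233796, -0.99861815,  0.0047467 , -0.1224768 ],
       [-0.97663864, -0.05217686, -0.20845754,  0.53023159],
       [ 0.20841715,  0.00627443, -0.9780199 ,  1.31048564],
       [ 0.        ,  0.        ,  0.        ,  1.        ]])}
{'time': 0.1, 'joints': array([ 6.20747364e+01,  7.13052989e+00,  9.46245677e+01, -1.15902638e-03,
        7.83544868e+01, -4.73355803e+00]), 'joint_vel': array([-0.01341859, -0.06684554, -0.17896769, -0.03654303, -0.05906257,
        0.00244302]), 'joint_efforts': array([ 1.82088511e-04, -4.24933505e+01, -3.66652679e+01, -6.41274937e-05,
        3.93194990e-03, -3.83487460e-06]), 'tcp_pos': array([0.25577461, 0.59700047, 0.24918466]), 'ee_rot': array([-1.79890696e+02, -7.91229543e-03,  1.56808522e+02]), 'wrist_force': array([ 0.76816483, -0.26145416,  0.25041601]), 'moment': array([ 0.00523502,  0.02137413, -0.00137875]), 'gripper_width': 0.08569408614449178}
```

View pics/scene0.png

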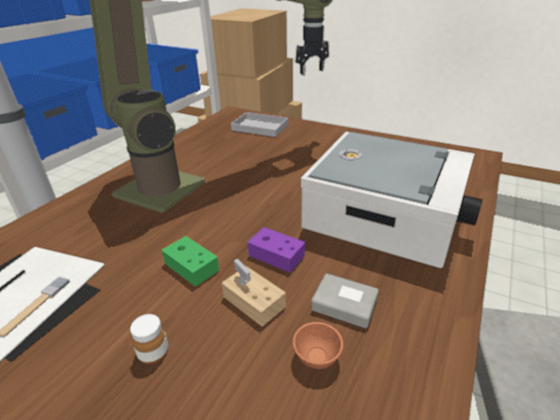

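View pics/top0.png

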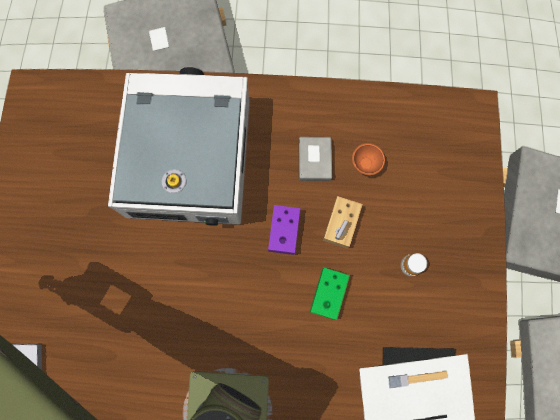

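Run:
```python
from h import *
p,d=load('top'); a=cv2.resize(p[155:215,140:210],None,fx=8,fy=8,interpolation=cv2.INTER_CUBIC)
save('lock1.png',a); crop('blk1.png',p,310,185,70,70,8)
p,d=load('scene'); crop('sblk.png',p,205,240,100,90,7); crop('slock.png',p,325,135,60,45,10)
```

```text
(no output)
```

View pics/lock1.png

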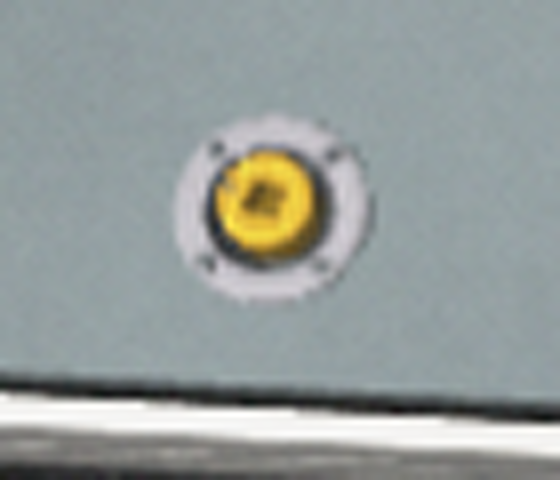

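View pics/blk1.png

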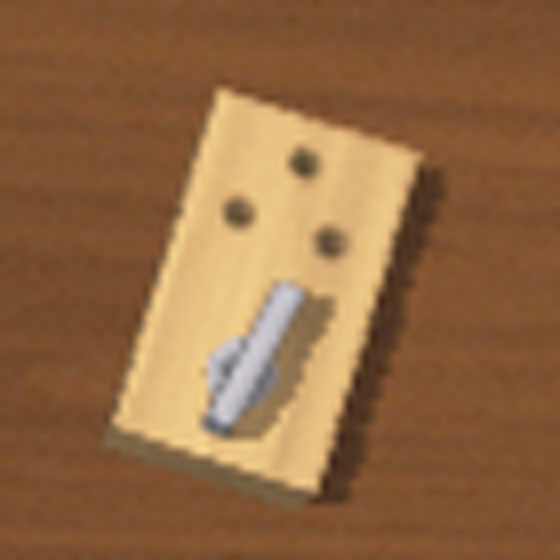

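View pics/sblk.png

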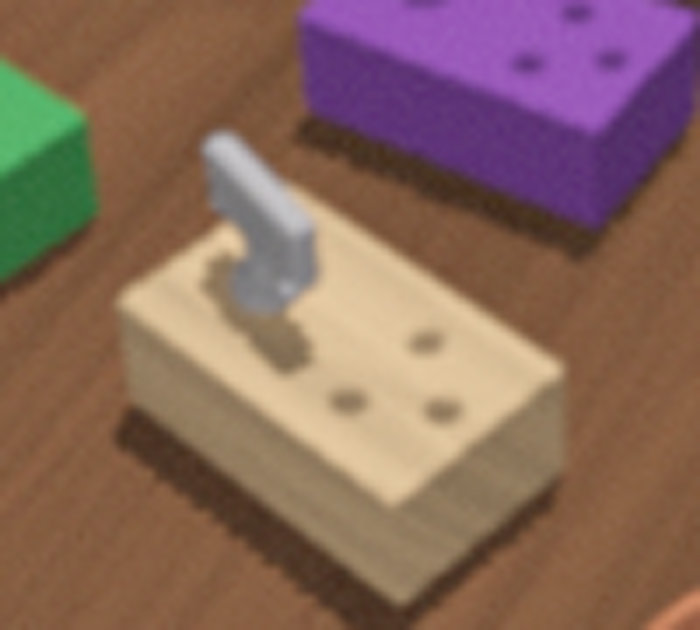

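View pics/slock.png

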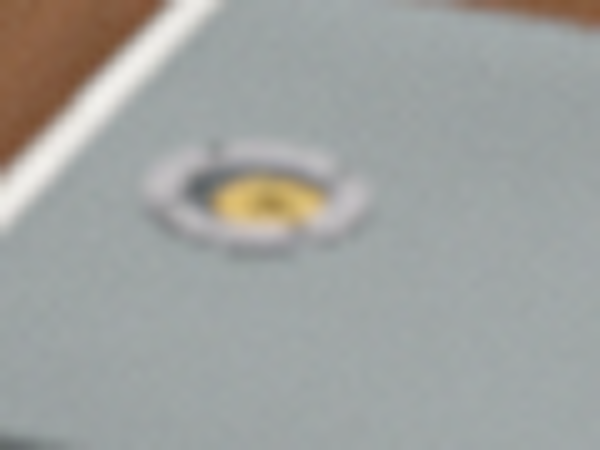

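```bash
python3 - <<'E'
from h import *
def w(n,u0,v0,k,x,y,z): return world(n,u0+(x+.5)/k-.5,v0+(y+.5)/k-.5,z=z)
for n in('top','scene'):
    V=calibration(n)['view']; print(n,'cam',-V[:3,:3].T@V[:3,3])
T=lambda x,y,z:w('top',310,185,8,x,y,z)
print('wing ends',T(290,287,.085),T(218,418,.085))
a,b=T(290,287,.085),T(218,418,.085);print('c',(a+b)/2,'len',np.linalg.norm(a-b),'yaw',np.degrees(np.arctan2(*(a-b)[1::-1])))
c=[T(x,y,.042) for x,y in((218,90),(422,155),(318,495),(112,430))];
for i in range(4): e=c[(i+1)%4]-c[i]; print(c[i],np.linalg.norm(e),np.degrees(np.arctan2(e[1],e[0])))
print('collar',T(240,372,.047))
L=lambda x,y,z:w('top',140,155,8,x,y,z)
print('plate',L(272,208,.173),'barrel',L(265,200,.169),'sock',L(264,200,.169))
S=lambda x,y,z:w('scene',325,135,10,x,y,z)
print('scene plate',S(257,194,.173),'sock',S(268,203,.169))
Q=lambda x,y,z:w('scene',205,240,7,x,y,z)
a,b=Q(222,140,.085),Q(302,225,.085);print('scene wing',a,b,(a+b)/2,np.linalg.norm(a-b))
# depth at plate/hatch
p,d=load('top')
for u,v in((173,180),(163,181),(200,160),(342,227),(150,130)):
    print(u,v,world('top',u,v,d=d[v,u]))
E
python3 - <<'E'
import sys;sys.path.insert(0,'.')
from h import *
p,d=load('top'); crop('ext.png',p,100,60,160,175,5)
crop('lockbig.png',p,160,166,28,28,20)
E
```

```text
top cam [ 0.25112715 -0.10286429  1.39279316]
scene cam [ 0.85139611 -0.76680945  0.63385506]
wing ends [ 0.50878097 -0.2783446   0.085     ] [ 0.46516759 -0.25640257  0.085     ]
c [ 0.48697428 -0.26737358  0.085     ] len 0.048821916525508345 yaw -26.707110598180694
[ 0.58293447 -0.2583444   0.042     ] 0.07149889050526143 -105.02994056634718
[ 0.56439311 -0.32739734  0.042     ] 0.12045588438825366 164.48102914944442
[ 0.44832881 -0.29516847  0.042     ] 0.07085470310413958 75.1870901622361
[ 0.46644378 -0.22666857  0.042     ] 0.12072049563192888 -15.211910936908117
collar [ 0.48702109 -0.26766412  0.047     ]
plate [0.56785347 0.15433575 0.173     ] barrel [0.57130722 0.15759026 0.169     ] sock [0.57129192 0.15789974 0.169     ]
scene plate [0.56821364 0.1510525  0.173     ] sock [0.57021031 0.15509828 0.169     ]
scene wing [ 0.46672776 -0.25944858  0.085     ] [ 0.5080963  -0.28038988  0.085     ] [ 0.48741203 -0.26991923  0.085     ] 0.04636694343348965
173 180 [0.57331112 0.15920578 0.15722859]
163 181 [0.56589592 0.1807161  0.17132291]
200 160 [0.62441252 0.09462808 0.16892709]
342 227 [ 0.49086178 -0.26873928  0.08685693]
150 130 [0.69566305 0.22733235 0.17340651]
```

View pics/lockbig.png

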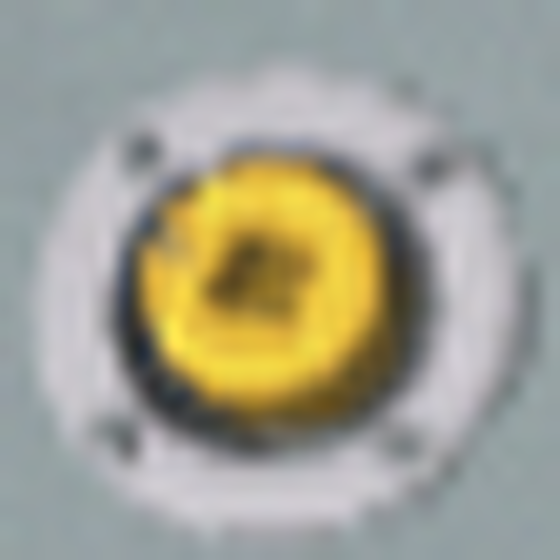

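Run:
```python
from h import *
p,d=load('top'); crop('ext2.png',p,100,60,160,175,3)
```

```text
(no output)
```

View pics/ext2.png

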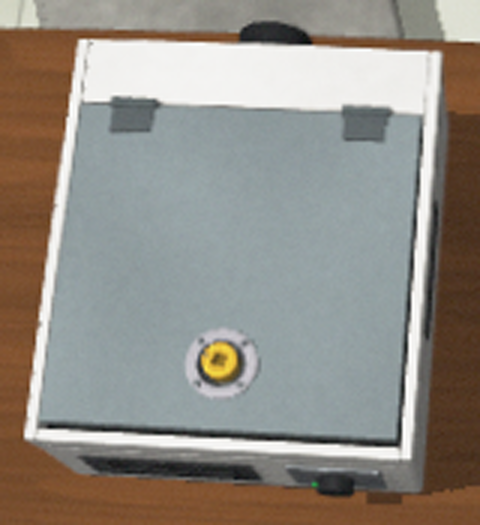

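Run:
```python
from h import *
def w(n,u0,v0,k,x,y,z): return world(n,u0+(x+.5)/k-.5,v0+(y+.5)/k-.5,z=z)
E=lambda x,y,z=.164:w('top',100,60,3,x,y,z)
def ang(a,b): e=b-a; return np.degrees(np.arctan2(e[1],e[0])),np.linalg.norm(e)
print('front',ang(E(410,459),E(27,439)),'back',ang(E(441,51),E(80,40)),'left',ang(E(27,439),E(80,40)),'right',ang(E(410,459),E(441,51)))
print(E(410,459),E(27,439))
L=lambda x,y,z:w('top',160,166,20,x,y,z)
s=[L(*q,.173) for q in((142,155),(437,163),(405,440),(122,435))]
print('screw mean',np.mean(s,0),'angs',ang(s[1],s[0]),ang(s[2],s[3]),ang(s[3],s[0]),ang(s[2],s[1]))
print('plate ellipse',L(278,298,.173),'barrel',L(265,275,.169),'sock',L(262,275,.169))
q=[L(*q,.169) for q in((240,235),(315,260),(295,315),(215,300))]
print('sockang',ang(q[1],q[0]),ang(q[2],q[3]),ang(q[3],q[0]),ang(q[2],q[1]))
c=L(265,275,.169);print('mark',ang(c,L(175,240,.169)))
print(get_state()['time'])
```

```text
front (np.float64(90.05592968924988), np.float64(0.31579144591981334)) back (np.float64(90.13630432568674), np.float64(0.3178754848928145)) left (np.float64(0.13250176231392286), np.float64(0.3582266276794297)) right (np.float64(-0.2004546919218688), np.float64(0.3586758149544403))
[ 0.498264   -0.00355482  0.164     ] [0.49795574 0.31223648 0.164     ]
screw mean [0.5681997 0.1549278 0.173    ] angs (np.float64(91.19494712493508), np.float64(0.03659303095179785)) (np.float64(91.86274363946386), np.float64(0.034870090878182575)) (np.float64(1.730284061446435), np.float64(0.03535941067001262)) (np.float64(-1.0905535167002123), np.float64(0.034979282265526386))
plate ellipse [0.56818219 0.15470837 0.173     ] barrel [0.57204358 0.1574445  0.169     ] sock [0.57202523 0.15781592 0.169     ]
sockang (np.float64(74.27555075352075), np.float64(0.009970142796435372)) (np.float64(82.09846013540003), np.float64(0.010179908717739963)) (np.float64(-15.30872430330661), np.float64(0.008669092405454023)) (np.float64(-14.325015983028381), np.float64(0.007285432479359253))
mark (np.float64(71.52537287917131), np.float64(0.012224627802567695))
0.1
```

move_arm(dr=[[0, 0, 0], [0, 0, -0.01], [0, 0, -0.02], [0, 0, -0.03], [0, 0, -0.04], [0, 0, -0.05], [0, 0, -0.06], [0, 0, -0.061]], linear=[[0.6, -2, 0], [1.5, -5.5, 0], [2.5, -9.2, 0], [3.5, -13, 0], [4.5, -16.8, 0], [5.5, -20.6, 0], [6.5, -24.4, 0], [7.5, -28.2, 0]], hand=[1, 1, 1, 1, 1, 1, 1, 1])

```text
time: 0.77
tcp_pos: [0.3307, 0.3136, 0.2498]
ee_rot: [-180.0, -0.0, 153.3]
wrist_force: [1.6, -0.0, -0.1]
gripper_width: 0.0851
```

move_arm(dr=[[0, 0, 0], [0, 0, 0], [0, 0, 0], [0, 0, 0], [0, 0, 0], [0, 0, 0], [0, 0, 0], [0, 0, 0]], linear=[[1, -3.8, 0], [2, -7.6, 0], [3, -11.4, 0], [4, -15.2, 0], [5, -19, 0], [6, -22.8, 0], [7, -26.6, 0], [8, -30.4, 0]], hand=[1, 1, 1, 1, 1, 1, 1, 1])

```text
time: 1.43
tcp_pos: [0.4108, 0.0095, 0.2501]
ee_rot: [180.0, 0.0, 153.3]
wrist_force: [0.9, 0.4, 0.5]
gripper_width: 0.0855
```

move_arm(dr=[[0, 0, 0], [0, 0, 0], [0, 0, 0], [0, 0, 0], [0, 0, 0], [0, 0, 0], [0, 0, 0], [0, 0, 0]], linear=[[1, -3.8, 0], [2, -7.6, 0], [3, -11.4, 0], [4, -15.2, 0], [5, -19, -1], [6, -22.8, -3], [7, -26, -5], [7.6, -27.95, -7]], hand=[1, 1, 1, 1, 1, 1, 1, 1])

```text
time: 2.1
tcp_pos: [0.4873, -0.2714, 0.1793]
ee_rot: [-180.0, 0.1, 153.2]
wrist_force: [0.6, 0.2, -0.5]
gripper_width: 0.0852
```

Run:
```python
from h import *
p,d=grab('top'); crop('t2.png',p,290,165,100,90,7)
p,d=grab('scene'); crop('s2.png',p,180,170,130,130,5)
s=get_state();print(s['time'],s['tcp_pos'],s['ee_rot'])
```

```text
2.2 [ 0.48505725 -0.26945699  0.17522853] [179.96094866  -0.4725539  153.11452013]
```

View pics/t2.png

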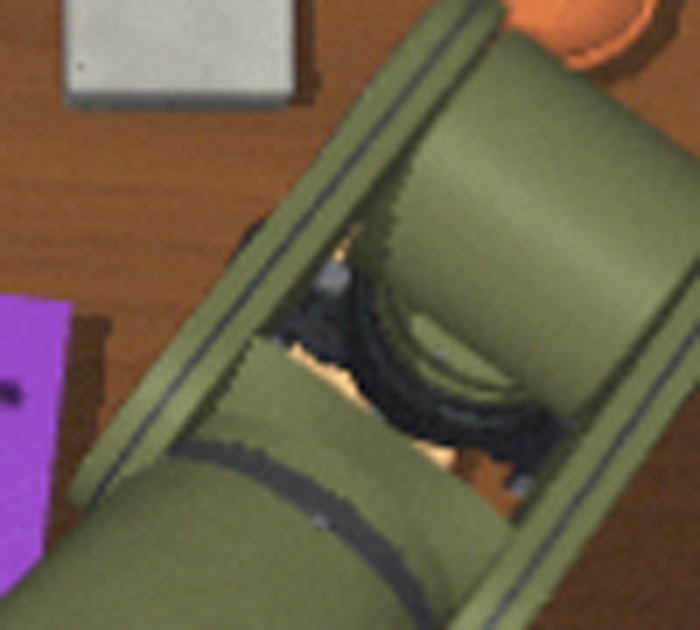

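View pics/s2.png

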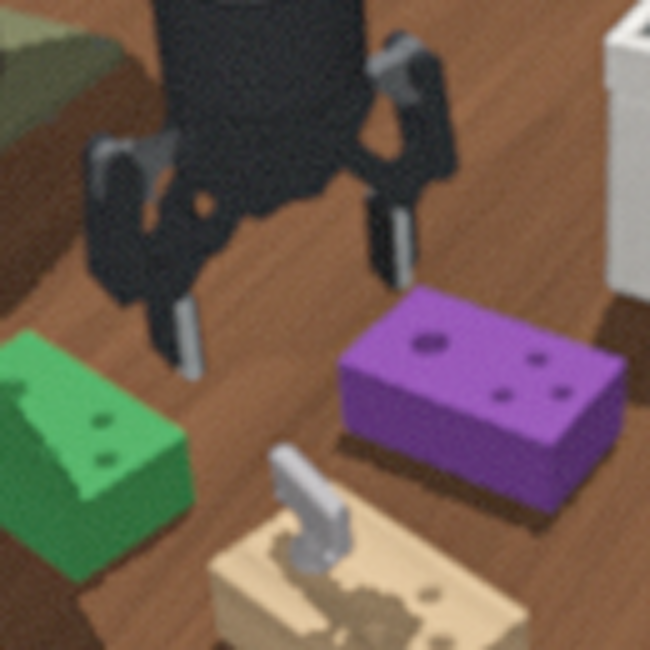

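move_arm(dr=[[0, 0, 0], [0, 0, 0], [0, 0, 0], [0, 0, 0], [0, 0, 0], [0, 0, 0], [0, 0, 0], [0, 0, 0]], linear=[[0, 0, -1.5], [0, 0, -3.5], [0, 0, -5.5], [0, 0, -7.5], [0, 0, -9], [0, 0, -9.8], [0, 0, -10], [0, 0, -10]], hand=[1, 1, 1, 1, 1, 1, 1, 1])

```text
time: 2.87
tcp_pos: [0.487, -0.2676, 0.0804]
ee_rot: [180.0, -0.0, 153.3]
wrist_force: [0.6, -0.4, 1.0]
gripper_width: 0.0856
```

Run:
```python
from h import *
p,d=grab('scene'); crop('s3.png',p,190,190,110,110,6)
s=get_state();print(s['time'],s['tcp_pos'],s['ee_rot'],s['wrist_force'],s['moment'])
```

```text
2.9167 [ 0.48747256 -0.26803759  0.08125179] [-1.79993230e+02  6.33544563e-02  1.53333508e+02] [-0.39581139 -0.04810383  0.42987257] [-0.03130908 -0.04909371  0.02128357]
```

View pics/s3.png

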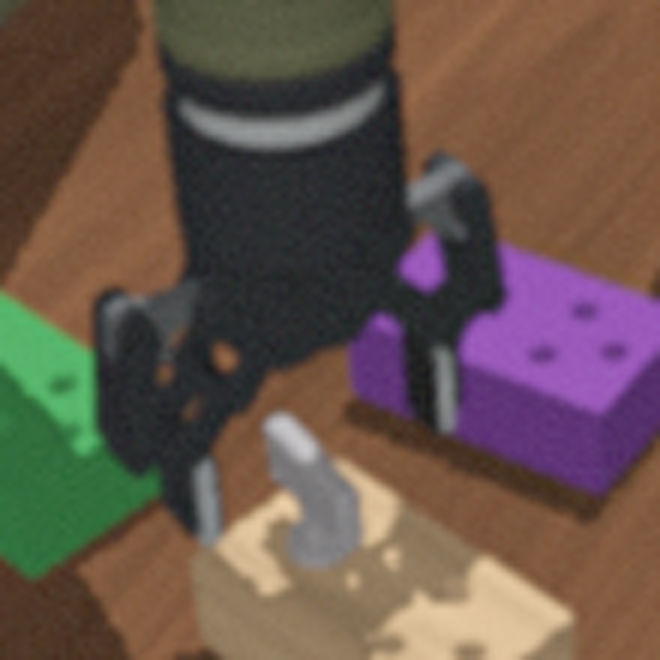

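move_arm(dr=[[0, 0, 0], [0, 0, 0], [0, 0, 0], [0, 0, 0], [0, 0, 0], [0, 0, 0], [0, 0, 0], [0, 0, 0]], linear=[[0, 0, 0], [0, 0, 0], [0, 0, 0], [0, 0, 0], [0, 0, 0], [0, 0, 0], [0, 0, 0], [0, 0, 0]], hand=[0.7, 0.4, 0.1, -0.2, -0.5, -0.8, -1, -1])

```text
time: 3.58
tcp_pos: [0.487, -0.2681, 0.0803]
ee_rot: [-180.0, -0.0, 153.3]
wrist_force: [-0.1, -0.1, 1.1]
gripper_width: 0.0089
```

move_arm(dr=[[0, 0, 0], [0, 0, 0], [0, 0, 0], [0, 0, 0], [0, 0, 0], [0, 0, 0], [0, 0, 0], [0, 0, 0]], linear=[[0, 0, 0], [0, 0, 0], [0, 0, 0], [0, 0, 0], [0, 0, 0], [0, 0, 0], [0, 0, 0], [0, 0, 0]], hand=[-1, -1, -1, -1, -1, -1, -1, -1])

```text
time: 4.25
tcp_pos: [0.487, -0.2681, 0.0804]
ee_rot: [-180.0, 0.0, 153.3]
wrist_force: [-0.1, -0.6, 1.2]
gripper_width: 0.009
```

Run:
```python
from h import *
p,d=grab('scene'); crop('s4.png',p,190,190,110,110,6)
s=get_state();print(s['time'],s['tcp_pos'],s['ee_rot'],s['wrist_force'],s['moment'],s['gripper_width'])
```

```text
4.3 [ 0.48700047 -0.26809928  0.08035117] [-1.79993348e+02 -3.43399405e-04  1.53311043e+02] [-0.06822829  0.09530634  0.29675171] [-0.1108742   0.12309252  0.07024802] 0.008720596679363417
```

View pics/s4.png

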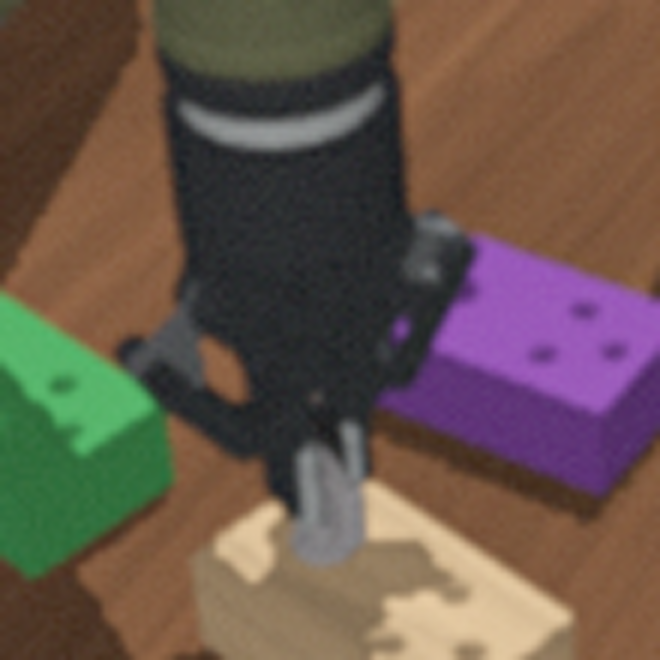

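move_arm(dr=[[0, 0, 0], [0, 0, 0], [0, 0, 0], [0, 0, 0], [0, 0, 0], [0, 0, 0.02], [0, 0, 0.04], [0, 0, 0.06]], linear=[[0, 0, 0.5], [0, 0, 2], [0, 0, 5], [0, 0, 8.5], [0, 0, 12], [0.2, 1, 15.5], [0.6, 3, 18.5], [1, 5, 20.5]], hand=[-1, -1, -1, -1, -1, -1, -1, -1])

```text
time: 4.97
tcp_pos: [0.4977, -0.2181, 0.2896]
ee_rot: [-180.0, 0.3, 156.7]
wrist_force: [1.0, -0.5, -1.0]
gripper_width: 0.0089
```

move_arm(dr=[[0, 0, 0.02], [0, 0, 0.04], [0, 0, 0.06], [0, 0, 0.08], [0, 0, 0.1], [0, 0, 0.11], [0, 0, 0.11], [0, 0, 0.11]], linear=[[0.6, 3, 0.5], [1.3, 6.5, 1.0], [2.0, 10, 1.0], [2.7, 13.5, 1], [3.4, 17, 1], [4.1, 20.5, 1], [4.8, 24, 1], [5.5, 27.5, 1]], hand=[-1, -1, -1, -1, -1, -1, -1, -1])

```text
time: 5.63
tcp_pos: [0.5517, 0.0589, 0.2954]
ee_rot: [180.0, -0.0, 163.1]
wrist_force: [1.5, -0.6, -0.2]
gripper_width: 0.0087
```

move_arm(dr=[[0, 0, 0], [0, 0, 0], [0, 0, 0], [0, 0, 0], [0, 0, 0], [0, 0, 0], [0, 0, 0], [0, 0, 0]], linear=[[0.6, 3, 0], [1.2, 6, 0], [1.6, 8, -0.5], [1.9, 9.8, -1.5], [1.9, 10, -2.5], [1.9, 10, -3.5], [1.9, 10, -4], [1.9, 10, -4]], hand=[-1, -1, -1, -1, -1, -1, -1, -1])

```text
time: 6.3
tcp_pos: [0.5699, 0.1559, 0.2529]
ee_rot: [-179.9, -0.2, 163.0]
wrist_force: [-0.3, 0.1, -1.7]
gripper_width: 0.0087
```

Run:
```python
from h import *
p,d=grab('scene'); crop('s5.png',p,310,100,80,80,8)
p,d=grab('top'); crop('t5.png',p,130,130,100,90,6)
s=get_state();print(s['time'],s['tcp_pos'],s['ee_rot'],s['wrist_force'],s['moment'],s['gripper_width'])
```

```text
6.4 [0.57091606 0.15592125 0.2551528 ] [-1.79980134e+02 -2.21862247e-02  1.62973046e+02] [ 0.51738164 -0.03855641 -0.62041194] [ 0.00913153  0.01859441 -0.0283687 ] 0.009035057206373586
```

View pics/s5.png

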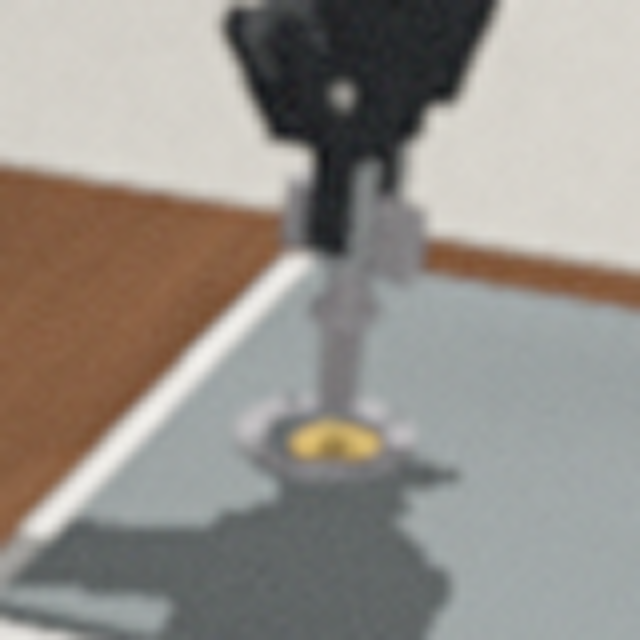

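View pics/t5.png

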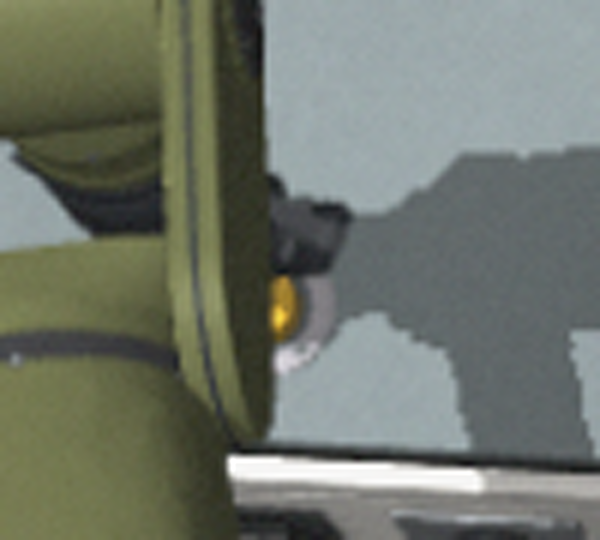

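Run:
```python
from h import *
S=lambda x,y,z:world('scene',310+(x+.5)/8-.5,100+(y+.5)/8-.5,z=z)
print('tip front corner?',S(338,409,.183),'sock',S(337,442,.169),'barrelL/R',S(288,440,.169),S(384,440,.169))
# vertical line projections of tcp axis
for z in (.183,.169,.22): print(z,(proj('scene',[.571,.1563,z])[0]-[310,100]+.5)*8-.5)
p,d=load('scene'); crop('s5b.png',p,340,135,24,24,25)
```

```text
tip front corner? [0.57153807 0.15145807 0.183     ] sock [0.57094385 0.15569825 0.169     ] barrelL/R [0.55574188 0.15013148 0.169     ] [0.58452475 0.16383413 0.169     ]
0.183 [341.30874776 402.97375239]
0.169 [337.76067903 441.31224444]
0.22 [350.98231349 298.7435225 ]
```

View pics/s5b.png

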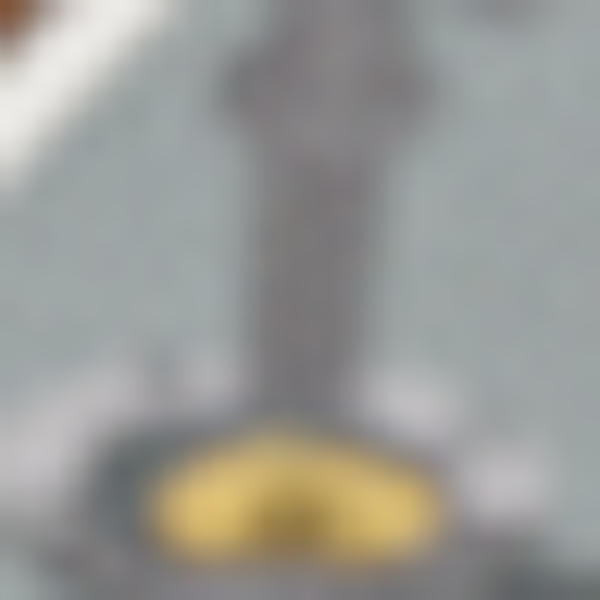

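move_arm(dr=[[0, 0, 0], [0, 0, 0], [0, 0, 0], [0, 0, 0], [0, 0, 0], [0, 0, 0], [0, 0, 0], [0, 0, 0]], linear=[[0, 0, -0.3], [0, 0, -0.8], [0, 0, -1.1], [0, 0, -1.25], [0, 0, -1.35], [0, 0, -1.45], [0, 0, -1.55], [0, 0, -1.55]], hand=[-1, -1, -1, -1, -1, -1, -1, -1])

```text
time: 7.07
tcp_pos: [0.571, 0.157, 0.2397]
ee_rot: [-180.0, -0.0, 163.1]
wrist_force: [0.4, -0.4, -1.4]
gripper_width: 0.0087
```

```bash
cat > st.py <<'E'
from h import *
s=get_state();np.set_printoptions(precision=4,suppress=True)
print(s['time'],s['tcp_pos'],s['ee_rot'],'F',s['wrist_force'],'M',s['moment'],s['gripper_width'])
E
python3 st.py
```

```text
7.0667 [0.571  0.157  0.2397] [-179.9958   -0.0063  163.0583] F [ 0.3895 -0.3765 -1.4194] M [-0.0136 -0.038  -0.0269] 0.008682421035862647
```

move_arm(dr=[[0, 0, 0], [0, 0, 0], [0, 0, 0], [0, 0, 0], [0, 0, 0], [0, 0, 0], [0, 0, 0], [0, 0, 0]], linear=[[0, 0, -0.05], [0, 0, -0.1], [0, 0, -0.15], [0, 0, -0.2], [0, 0, -0.25], [0, 0, -0.3], [0, 0, -0.3], [0, 0, -0.3]], hand=[-1, -1, -1, -1, -1, -1, -1, -1])

```text
time: 7.73
tcp_pos: [0.571, 0.1569, 0.2368]
ee_rot: [-180.0, -0.0, 163.1]
wrist_force: [0.1, 0.9, -1.6]
gripper_width: 0.009
```

```bash
python3 st.py
```

```text
7.7333 [0.571  0.1569 0.2368] [-179.9982   -0.0046  163.0502] F [ 0.1428  0.8601 -1.6476] M [-0.0279 -0.0273  0.0198] 0.009008174302936914
```

move_arm(dr=[[0, 0, 0], [0, 0, 0], [0, 0, 0], [0, 0, 0], [0, 0, 0], [0, 0, 0], [0, 0, 0], [0, 0, 0]], linear=[[0, 0, -0.05], [0, 0, -0.1], [0, 0, -0.15], [0, 0, -0.2], [0, 0, -0.25], [0, 0, -0.3], [0, 0, -0.3], [0, 0, -0.3]], hand=[-1, -1, -1, -1, -1, -1, -1, -1])

```text
time: 8.4
tcp_pos: [0.571, 0.157, 0.2337]
ee_rot: [-180.0, -0.0, 163.1]
wrist_force: [-0.2, -0.6, -1.3]
gripper_width: 0.0088
```

```bash
python3 st.py
```

```text
8.4 [0.571  0.157  0.2337] [-179.9967   -0.0056  163.0529] F [-0.1993 -0.6499 -1.341 ] M [-0.0566  0.0139  0.    ] 0.00879156512525528
```

move_arm(dr=[[0, 0, 0], [0, 0, 0], [0, 0, 0], [0, 0, 0], [0, 0, 0], [0, 0, 0], [0, 0, 0], [0, 0, 0]], linear=[[0, 0, -0.1], [0, 0, -0.2], [0, 0, -0.3], [0, 0, -0.4], [0, 0, -0.5], [0, 0, -0.6], [0, 0, -0.65], [0, 0, -0.7]], hand=[-1, -1, -1, -1, -1, -1, -1, -1])

```text
time: 9.07
tcp_pos: [0.571, 0.1569, 0.2267]
ee_rot: [-180.0, -0.0, 163.1]
wrist_force: [0.1, -0.4, -1.3]
gripper_width: 0.009
```

```bash
python3 st.py
```

```text
9.0667 [0.571  0.1569 0.2267] [-179.9941   -0.0072  163.0523] F [ 0.114  -0.3634 -1.3348] M [ 0.0264 -0.0128 -0.0253] 0.009003214178494057
```

move_arm(dr=[[0, 0, 0], [0, 0, 0], [0, 0, 0], [0, 0, 0], [0, 0, 0], [0, 0, 0], [0, 0, 0], [0, 0, 0]], linear=[[0, 0, -0.03], [0, 0, -0.06], [0, 0, -0.09], [0, 0, -0.12], [0, 0, -0.14], [0, 0, -0.16], [0, 0, -0.18], [0, 0, -0.18]], hand=[-1, -1, -1, -1, -1, -1, -1, -1])

```text
time: 9.73
tcp_pos: [0.5711, 0.157, 0.2253]
ee_rot: [180.0, 0.0, 163.1]
wrist_force: [-0.1, -0.0, -0.4]
gripper_width: 0.0086
```

```bash
python3 st.py
```

```text
9.7333 [0.5711 0.157  0.2253] [179.9959   0.0095 163.051 ] F [-0.1007 -0.0174 -0.3545] M [-0.0396  0.1169  0.0402] 0.008629302381656288
```

move_arm(dr=[[0, 0, 0], [0, 0, 0], [0, 0, 0], [0, 0, 0], [0, 0, 0], [0, 0, 0], [0, 0, 0], [0, 0, 0]], linear=[[0, 0, -0.03], [0, 0, -0.06], [0, 0, -0.08], [0, 0, -0.1], [0, 0, -0.1], [0, 0, -0.1], [0, 0, -0.1], [0, 0, -0.1]], hand=[-1, -1, -1, -1, -1, -1, -1, -1])

```text
time: 10.4
tcp_pos: [0.5712, 0.157, 0.2251]
ee_rot: [180.0, 0.0, 163.1]
wrist_force: [-1.5, -0.9, 5.3]
gripper_width: 0.0088
```

```bash
python3 st.py
```

```text
10.4 [0.5712 0.157  0.2251] [179.9823   0.045  163.0548] F [-1.452  -0.8592  5.3458] M [-0.1483  0.5223 -0.0001] 0.008798031657821732
```

move_arm(dr=[[0, 0, -0.02], [0, 0, -0.06], [0, 0, -0.1], [0, 0, -0.14], [0, 0, -0.18], [0, 0, -0.22], [0, 0, -0.26], [0, 0, -0.28]], linear=[[0, 0, 0.05], [0, 0, 0.07], [0, 0, 0.07], [0, 0, 0.07], [0, 0, 0.07], [0, 0, 0.07], [0, 0, 0.07], [0, 0, 0.07]], hand=[-1, -1, -1, -1, -1, -1, -1, -1])

```text
time: 11.07
tcp_pos: [0.5713, 0.1567, 0.2252]
ee_rot: [-180.0, 0.1, 146.9]
wrist_force: [-1.3, -0.7, 4.4]
gripper_width: 0.0087
```

```bash
python3 st.py
```

```text
11.0667 [0.5713 0.1567 0.2252] [-179.9977    0.0613  146.9099] F [-1.2686 -0.7087  4.4321] M [-0.2904  0.2883  0.1313] 0.008718834026004575
```

move_arm(dr=[[0, 0, -0.05], [0, 0, -0.1], [0, 0, -0.15], [0, 0, -0.2], [0, 0, -0.25], [0, 0, -0.3], [0, 0, -0.35], [0, 0, -0.4]], linear=[[0, 0, 0], [0, 0, 0], [0, 0, 0], [0, 0, 0], [0, 0, 0], [0, 0, 0], [0, 0, 0], [0, 0, 0]], hand=[-1, -1, -1, -1, -1, -1, -1, -1])

```text
time: 11.73
tcp_pos: [0.5712, 0.1566, 0.2251]
ee_rot: [180.0, 0.1, 124.0]
wrist_force: [-1.3, -2.7, 3.6]
gripper_width: 0.0088
```

move_arm(dr=[[0, 0, -0.05], [0, 0, -0.1], [0, 0, -0.15], [0, 0, -0.2], [0, 0, -0.25], [0, 0, -0.3], [0, 0, -0.35], [0, 0, -0.4]], linear=[[0, 0, 0], [0, 0, 0], [0, 0, 0], [0, 0, 0], [0, 0, 0], [0, 0, 0], [0, 0, 0], [0, 0, 0]], hand=[-1, -1, -1, -1, -1, -1, -1, -1])

```text
time: 12.4
tcp_pos: [0.5711, 0.1566, 0.2252]
ee_rot: [180.0, 0.1, 101.0]
wrist_force: [-2.1, -1.9, 4.4]
gripper_width: 0.0088
```

```bash
python3 st.py
```

```text
12.4 [0.5711 0.1566 0.2252] [179.9913   0.0606 101.038 ] F [-2.1215 -1.919   4.362 ] M [-0.4163  0.4166  0.0573] 0.00875019644308541
```

move_arm(dr=[[0, 0, -0.04], [0, 0, -0.08], [0, 0, -0.12], [0, 0, -0.15], [0, 0, -0.18], [0, 0, -0.2], [0, 0, -0.22], [0, 0, -0.22]], linear=[[0, 0, 0], [0, 0, 0], [0, 0, 0], [0, 0, 0], [0, 0, 0], [0, 0, 0], [0, 0, 0], [0, 0, 0]], hand=[-1, -1, -1, -1, -1, -1, -1, -1])

```text
time: 13.07
tcp_pos: [0.5711, 0.1566, 0.2251]
ee_rot: [180.0, 0.0, 88.5]
wrist_force: [-1.6, -2.8, 5.8]
gripper_width: 0.0086
```

```bash
python3 st.py
```

```text
13.0667 [0.5711 0.1566 0.2251] [179.9903   0.0485  88.5145] F [-1.5579 -2.838   5.831 ] M [-0.622   0.5045  0.0687] 0.008646509408735847
```

move_arm(dr=[[0, 0, -0.01], [0, 0, -0.02], [0, 0, -0.03], [0, 0, -0.04], [0, 0, -0.04], [0, 0, -0.04], [0, 0, -0.04], [0, 0, -0.04]], linear=[[0, 0, 0], [0, 0, 0], [0, 0, 0], [0, 0, 0], [0, 0, 0], [0, 0, 0], [0, 0, 0], [0, 0, 0]], hand=[-1, -1, -1, -1, -1, -1, -1, -1])

```text
time: 13.73
tcp_pos: [0.5711, 0.1566, 0.2251]
ee_rot: [180.0, 0.1, 86.3]
wrist_force: [-1.8, -2.9, 5.1]
gripper_width: 0.0088
```

```bash
python3 st.py
```

```text
13.7333 [0.5711 0.1566 0.2251] [179.9897   0.0505  86.2594] F [-1.7864 -2.9009  5.1075] M [-0.5603  0.4292  0.0911] 0.00880676366586309
```

move_arm(dr=[[0, 0, -0.01], [0, 0, -0.02], [0, 0, -0.03], [0, 0, -0.03], [0, 0, -0.03], [0, 0, -0.03], [0, 0, -0.03], [0, 0, -0.03]], linear=[[0, 0, 0], [0, 0, 0], [0, 0, 0], [0, 0, 0], [0, 0, 0], [0, 0, 0], [0, 0, 0], [0, 0, 0]], hand=[-1, -1, -1, -1, -1, -1, -1, -1])

```text
time: 14.4
tcp_pos: [0.571, 0.1566, 0.2251]
ee_rot: [180.0, 0.0, 84.5]
wrist_force: [-2.2, -2.5, 5.1]
gripper_width: 0.0089
```

```bash
python3 st.py
```

```text
14.4 [0.571  0.1566 0.2251] [179.9903   0.049   84.5431] F [-2.2209 -2.5179  5.1069] M [-0.5326  0.477   0.0984] 0.008926123954279368
```

move_arm(dr=[[0, 0, -0.01], [0, 0, -0.02], [0, 0, -0.02], [0, 0, -0.02], [0, 0, -0.02], [0, 0, -0.02], [0, 0, -0.02], [0, 0, -0.02]], linear=[[0, 0, 0], [0, 0, 0], [0, 0, 0], [0, 0, 0], [0, 0, 0], [0, 0, 0], [0, 0, 0], [0, 0, 0]], hand=[-1, -1, -1, -1, -1, -1, -1, -1])

```text
time: 15.07
tcp_pos: [0.5711, 0.1566, 0.2251]
ee_rot: [180.0, 0.0, 83.4]
wrist_force: [-2.7, -2.8, 4.9]
gripper_width: 0.0093
```

```bash
python3 st.py
```

```text
15.0667 [0.5711 0.1566 0.2251] [179.9867   0.0457  83.3943] F [-2.7009 -2.8333  4.8603] M [-0.5959  0.5427  0.1402] 0.009272745324845582
```

move_arm(dr=[[0, 0, -0.01], [0, 0, -0.02], [0, 0, -0.02], [0, 0, -0.02], [0, 0, -0.02], [0, 0, -0.02], [0, 0, -0.02], [0, 0, -0.02]], linear=[[0, 0, 0], [0, 0, 0], [0, 0, 0], [0, 0, 0], [0, 0, 0], [0, 0, 0], [0, 0, 0], [0, 0, 0]], hand=[-1, -1, -1, -1, -1, -1, -1, -1])

```text
time: 15.73
tcp_pos: [0.5711, 0.1566, 0.2251]
ee_rot: [180.0, 0.0, 82.2]
wrist_force: [-2.8, -2.3, 4.5]
gripper_width: 0.009
```

```bash
python3 st.py
```

```text
15.7333 [0.5711 0.1566 0.2251] [179.9849   0.048   82.2477] F [-2.8076 -2.2909  4.5449] M [-0.5996  0.4697  0.097 ] 0.008994081503673437
```

move_arm(dr=[[0, 0, -0.01], [0, 0, -0.02], [0, 0, -0.02], [0, 0, -0.02], [0, 0, -0.02], [0, 0, -0.02], [0, 0, -0.02], [0, 0, -0.02]], linear=[[0, 0, 0], [0, 0, 0], [0, 0, 0], [0, 0, 0], [0, 0, 0], [0, 0, 0], [0, 0, 0], [0, 0, 0]], hand=[-1, -1, -1, -1, -1, -1, -1, -1])

```text
time: 16.4
tcp_pos: [0.5711, 0.1566, 0.2251]
ee_rot: [180.0, 0.0, 81.1]
wrist_force: [-2.9, -2.6, 4.8]
gripper_width: 0.0089
```

```bash
python3 st.py
```

```text
16.4 [0.5711 0.1566 0.2251] [179.9852   0.0494  81.0997] F [-2.9386 -2.5559  4.7545] M [-0.6269  0.4678  0.0745] 0.008888715099928989
```

move_arm(dr=[[0, 0, -0.01], [0, 0, -0.02], [0, 0, -0.02], [0, 0, -0.02], [0, 0, -0.02], [0, 0, -0.02], [0, 0, -0.02], [0, 0, -0.02]], linear=[[0, 0, 0], [0, 0, 0], [0, 0, 0], [0, 0, 0], [0, 0, 0], [0, 0, 0], [0, 0, 0], [0, 0, 0]], hand=[-1, -1, -1, -1, -1, -1, -1, -1])

```text
time: 17.07
tcp_pos: [0.571, 0.1566, 0.2251]
ee_rot: [180.0, 0.1, 80.0]
wrist_force: [-1.8, -3.6, 5.5]
gripper_width: 0.0091
```

```bash
python3 st.py
```

```text
17.0667 [0.571  0.1566 0.2251] [179.988    0.0502  79.9586] F [-1.7964 -3.6323  5.4911] M [-0.6392  0.5102  0.1183] 0.009125048146556184
```

move_arm(dr=[[0, 0, -0.01], [0, 0, -0.02], [0, 0, -0.02], [0, 0, -0.02], [0, 0, -0.02], [0, 0, -0.02], [0, 0, -0.02], [0, 0, -0.02]], linear=[[0, 0, 0], [0, 0, 0], [0, 0, 0], [0, 0, 0], [0, 0, 0], [0, 0, 0], [0, 0, 0], [0, 0, 0]], hand=[-1, -1, -1, -1, -1, -1, -1, -1])

```text
time: 17.73
tcp_pos: [0.571, 0.1566, 0.2251]
ee_rot: [180.0, 0.0, 78.8]
wrist_force: [-1.1, -3.6, 5.2]
gripper_width: 0.0087
```

```bash
python3 st.py
python3 - <<'E'
from h import *
p,d=grab('scene'); crop('s6.png',p,310,100,80,80,8)
E
```

```text
17.7333 [0.571  0.1566 0.2251] [179.9874   0.0482  78.8216] F [-1.0505 -3.5995  5.2466] M [-0.6168  0.4624  0.1895] 0.00869152046669622
```

View pics/s6.png

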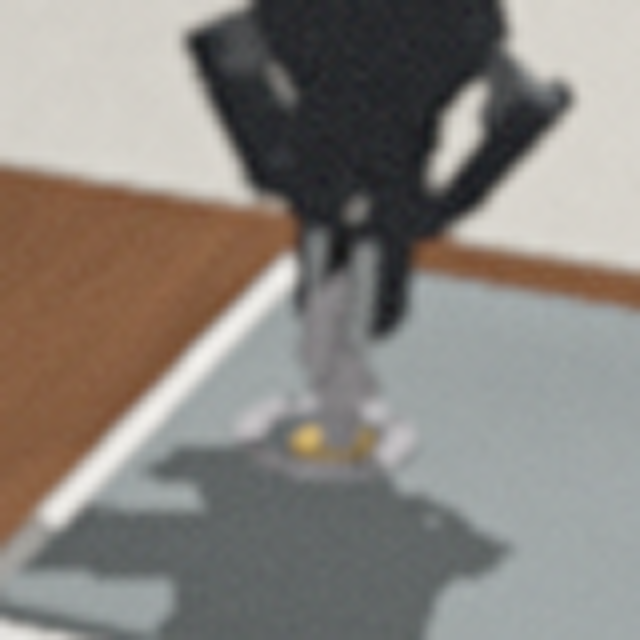

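move_arm(dr=[[0, 0, -0.01], [0, 0, -0.02], [0, 0, -0.02], [0, 0, -0.02], [0, 0, -0.02], [0, 0, -0.02], [0, 0, -0.02], [0, 0, -0.02]], linear=[[0, 0, 0], [0, 0, 0], [0, 0, 0], [0, 0, 0], [0, 0, 0], [0, 0, 0], [0, 0, 0], [0, 0, 0]], hand=[-1, -1, -1, -1, -1, -1, -1, -1])

```text
time: 18.45
tcp_pos: [0.571, 0.1566, 0.2251]
ee_rot: [180.0, 0.1, 77.7]
wrist_force: [-2.0, -2.7, 5.7]
gripper_width: 0.0087
```

```bash
python3 st.py
```

```text
18.45 [0.571  0.1566 0.2251] [179.988    0.0538  77.6846] F [-2.0456 -2.6698  5.6736] M [-0.6167  0.4936  0.2689] 0.008695943470441196
```

move_arm(dr=[[0, 0, -0.01], [0, 0, -0.02], [0, 0, -0.02], [0, 0, -0.02], [0, 0, -0.02], [0, 0, -0.02], [0, 0, -0.02], [0, 0, -0.02]], linear=[[0, 0, 0], [0, 0, 0], [0, 0, 0], [0, 0, 0], [0, 0, 0], [0, 0, 0], [0, 0, 0], [0, 0, 0]], hand=[-1, -1, -1, -1, -1, -1, -1, -1])

```text
time: 19.12
tcp_pos: [0.571, 0.1566, 0.2251]
ee_rot: [180.0, 0.1, 76.6]
wrist_force: [-3.3, -2.8, 5.2]
gripper_width: 0.0085
```

```bash
python3 st.py
```

```text
19.1167 [0.571  0.1566 0.2251] [179.9856   0.0549  76.5513] F [-3.3305 -2.8462  5.1812] M [-0.6263  0.5202  0.3199] 0.008512537132545643
```

move_arm(dr=[[0, 0, 0.03], [0, 0, 0.06], [0, 0, 0.09], [0, 0, 0.11], [0, 0, 0.13], [0, 0, 0.15], [0, 0, 0.15], [0, 0, 0.15]], linear=[[0, 0, 0], [0, 0, 0], [0, 0, 0], [0, 0, 0], [0, 0, 0], [0, 0, 0.02], [0, 0, 0.05], [0, 0, 0.08]], hand=[-1, -1, -1, -1, -1, -1, -1, -1])

```text
time: 19.78
tcp_pos: [0.5711, 0.1567, 0.2252]
ee_rot: [180.0, 0.0, 85.1]
wrist_force: [0.1, -2.8, 1.4]
gripper_width: 0.0088
```

```bash
python3 st.py
```

```text
19.7833 [0.5711 0.1567 0.2252] [179.9886   0.0233  85.0946] F [ 0.0795 -2.8256  1.4305] M [-0.5822  0.0306 -0.0334] 0.00881997950226127
```

move_arm(dr=[[0, 0, 0], [0, 0, 0], [0, 0, 0], [0, 0, 0], [0, 0, 0], [0, 0, 0], [0, 0, 0], [0, 0, 0]], linear=[[0, -0.02, 0.1], [0, -0.03, 0.3], [0, -0.03, 0.6], [0, -0.03, 0.9], [0, -0.03, 1.2], [0, -0.03, 1.6], [0, -0.03, 2.2], [0, -0.03, 3]], hand=[-1, -1, -1, -1, -1, -1, -1, -1])

```text
time: 20.45
tcp_pos: [0.5708, 0.157, 0.2559]
ee_rot: [-180.0, -0.0, 85.1]
wrist_force: [-0.9, 0.1, 0.1]
gripper_width: 0.0086
```

```bash
python3 st.py;  python3 - <<'E'
from h import *
p,d=grab('scene'); crop('s7.png',p,310,90,80,80,8)
E
```

```text
20.45 [0.5708 0.157  0.2559] [-179.9592   -0.0295   85.1374] F [-0.869   0.0743  0.1134] M [-0.0006  0.0184 -0.0002] 0.008616308969482487
```

View pics/s7.png

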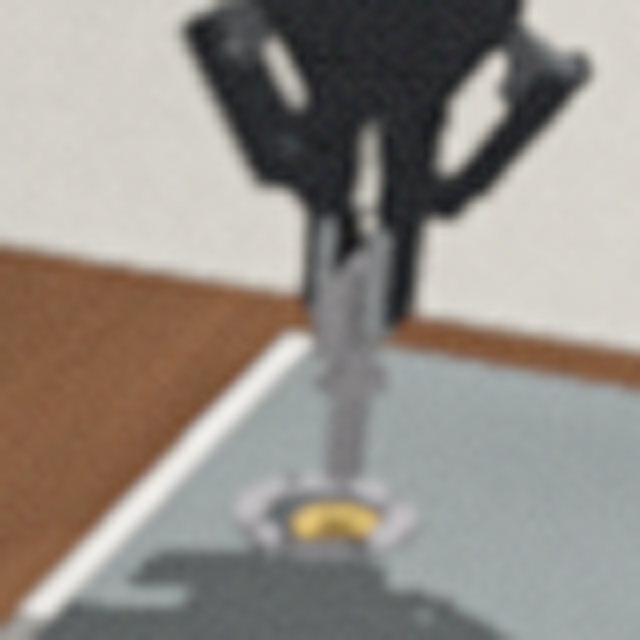

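move_arm(dr=[[0, 0, 0], [0, 0, 0], [0, 0, 0], [0, 0, 0], [0, 0, 0], [0, 0, 0], [0, 0, 0], [0, 0, 0]], linear=[[0, 0, 2], [0, 0, 4.5], [-1.5, -3, 5], [-3.3, -6.3, 5], [-5.1, -9.6, 5], [-6.9, -12.9, 5], [-8.7, -16.2, 5], [-10.5, -19.5, 5]], hand=[-1, -1, -1, -1, -1, -1, -1, -1])

```text
time: 21.17
tcp_pos: [0.4651, -0.0394, 0.3064]
ee_rot: [179.9, -0.0, 85.2]
wrist_force: [-0.1, 0.3, -1.0]
gripper_width: 0.0089
```

```bash
python3 - <<'E'
from h import *
p,d=grab('top'); save('t8.png',p); crop('t8l.png',p,160,166,28,28,20);crop('t8b.png',p,310,185,70,70,8)
E
python3 st.py
```

```text
21.2167 [ 0.4629 -0.0441  0.3065] [-179.9989    0.2795   84.8978] F [ 0.236  -2.2107 -0.2165] M [-0.1184 -0.0993 -0.0055] 0.009029944901819914
```

View pics/t8.png

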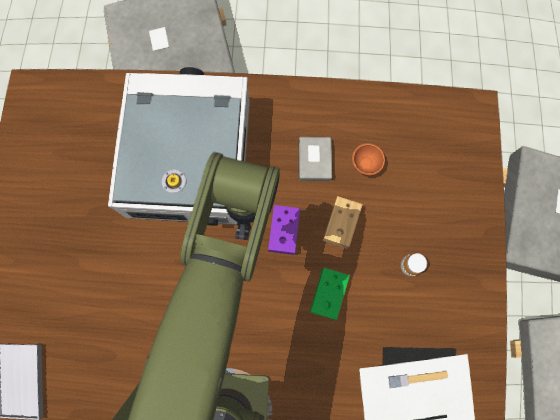

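View pics/t8l.png

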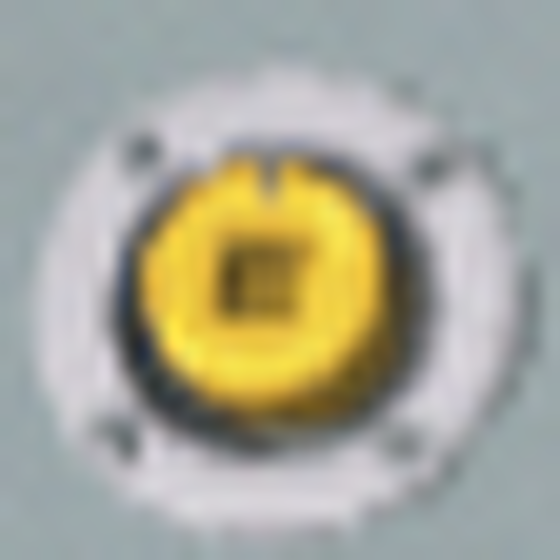

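View pics/t8b.png

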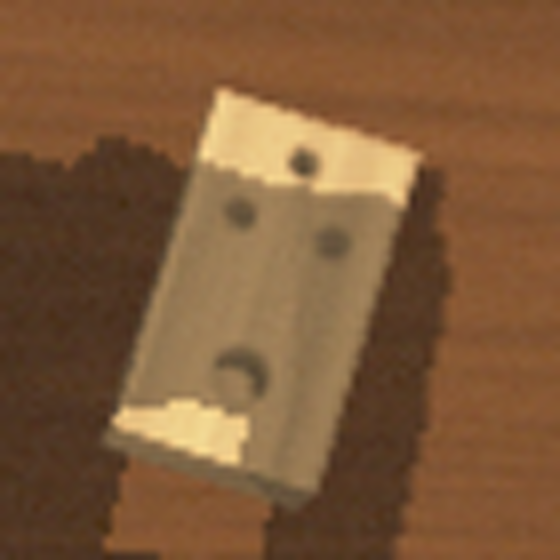

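Run:
```python
from h import *
def w(n,u0,v0,k,x,y,z): return world(n,u0+(x+.5)/k-.5,v0+(y+.5)/k-.5,z=z)
T=lambda x,y,z=.042:w('top',310,185,8,x,y,z)
print('hole',T(240,376),T(212,376)-T(270,376),T(240,346)-T(240,408))
c=np.mean([T(218,90),T(422,155),T(318,495),T(112,430)],0);print('centre',c)
e=T(240,376)-c;a=np.radians(-15.2);print('local',e@[np.cos(a),np.sin(a),0],e@[-np.sin(a),np.cos(a),0])
L=lambda x,y,z=.169:w('top',160,166,20,x,y,z)
c=L(265,278);e=L(268,190)-c;print('mark',np.degrees(np.arctan2(e[1],e[0])))
```

```text
hole [ 0.48656245 -0.26831418  0.042     ] [-0.0009815  0.0191926  0.       ] [0.02068793 0.00058615 0.        ]
centre [ 0.51552504 -0.2768947   0.042     ]
local -0.030199099440312415 0.0006866621772109429
mark 3.685908991709361
```

move_arm(dr=[[0, 0, 0], [0, 0, 0], [0, 0, 0], [0, 0, 0], [0, 0, 0], [0, 0, 0], [0, 0, 0], [0, 0, 0]], linear=[[0.3, -3.3, 0], [0.6, -6.6, 0], [0.9, -9.9, 0], [1.2, -13.2, 0], [1.5, -16.5, 0], [1.8, -19.8, -1], [2, -22, -3], [2.05, -23, -5]], hand=[-1, -1, -1, -1, -1, -1, -1, -1])

```text
time: 21.88
tcp_pos: [0.4872, -0.2716, 0.2568]
ee_rot: [179.8, 0.1, 85.0]
wrist_force: [-0.9, -0.4, -1.2]
gripper_width: 0.0085
```

move_arm(dr=[[0, 0, 0], [0, 0, 0], [0, 0, 0], [0, 0, 0], [0, 0, 0], [0, 0, 0], [0, 0, 0], [0, 0, 0]], linear=[[0, 0, -3], [0, 0, -6], [0, 0, -9], [0, 0, -11], [0, 0, -12], [0, 0, -12.5], [0, 0, -12.5], [0, 0, -12.5]], hand=[-1, -1, -1, -1, -1, -1, -1, -1])

```text
time: 22.55
tcp_pos: [0.4875, -0.2689, 0.1322]
ee_rot: [179.9, 0.1, 85.1]
wrist_force: [1.3, 0.6, -0.8]
gripper_width: 0.0085
```

```bash
python3 st.py
python3 - <<'E'
from h import *
p,d=grab('scene'); crop('s9.png',p,205,225,80,80,8)
for P in ([.4866,-.2687,.055],[.4866,-.2687,.042],[.4866,-.2687,.089]): print((proj('scene',P)[0]-[205,225]+.5)*8-.5)
E
```

```text
22.55 [ 0.4875 -0.2689  0.1322] [179.8689   0.0678  85.133 ] F [ 1.3221  0.5863 -0.8247] M [-0.0343 -0.0558 -0.021 ] 0.008526952302912049
[306.76383138 408.88459142]
[310.23798429 444.68520681]
[297.37377803 312.30650888]
```

View pics/s9.png

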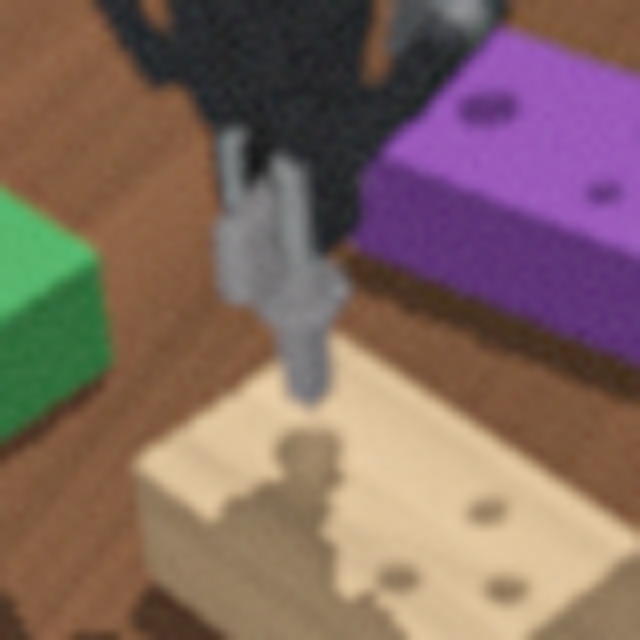

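move_arm(dr=[[0, 0, 0], [0, 0, 0], [0, 0, 0], [0, 0, 0], [0, 0, 0], [0, 0, 0], [0, 0, 0], [0, 0, 0]], linear=[[0, 0, -0.5], [0, 0, -1], [0, 0, -1.4], [0, 0, -1.7], [0, 0, -2], [0, 0, -2.3], [0, 0, -2.5], [0, 0, -2.5]], hand=[-1, -1, -1, -1, -1, -1, -1, -1])

```text
time: 23.27
tcp_pos: [0.4862, -0.2681, 0.1048]
ee_rot: [-179.9, -0.0, 85.1]
wrist_force: [-0.3, 0.7, -1.3]
gripper_width: 0.0086
```

```bash
python3 st.py
```

```text
23.2667 [ 0.4862 -0.2681  0.1048] [-179.9417   -0.0338   85.126 ] F [-0.2872  0.7302 -1.3091] M [ 0.0255  0.009  -0.0908] 0.008600817552458574
```

move_arm(dr=[[0, 0, 0], [0, 0, 0], [0, 0, 0], [0, 0, 0], [0, 0, 0], [0, 0, 0], [0, 0, 0], [0, 0, 0]], linear=[[0, 0, -0.4], [0, 0, -0.8], [0, 0, -1.2], [0, 0, -1.6], [0, 0, -1.9], [0, 0, -2.2], [0, 0, -2.3], [0, 0, -2.3]], hand=[-1, -1, -1, -1, -1, -1, -1, -1])

```text
time: 23.93
tcp_pos: [0.4863, -0.2682, 0.082]
ee_rot: [-180.0, -0.0, 85.1]
wrist_force: [-0.3, 0.0, -1.7]
gripper_width: 0.0091
```

```bash
python3 st.py
```

```text
23.9333 [ 0.4863 -0.2682  0.082 ] [-179.9573   -0.0241   85.1315] F [-0.2734  0.034  -1.7458] M [-0.0027  0.0077  0.0299] 0.00912682803512801
```

move_arm(dr=[[0, 0, 0], [0, 0, 0], [0, 0, 0], [0, 0, 0], [0, 0, 0], [0, 0, 0], [0, 0, 0], [0, 0, 0]], linear=[[0, 0, -0.05], [0, 0, -0.1], [0, 0, -0.13], [0, 0, -0.16], [0, 0, -0.19], [0, 0, -0.22], [0, 0, -0.22], [0, 0, -0.22]], hand=[-1, -1, -1, -1, -1, -1, -1, -1])

```text
time: 24.6
tcp_pos: [0.4865, -0.2684, 0.0804]
ee_rot: [180.0, 0.0, 85.1]
wrist_force: [-0.2, -0.4, -0.7]
gripper_width: 0.0089
```

```bash
python3 st.py
```

```text
24.6 [ 0.4865 -0.2684  0.0804] [179.9961   0.0008  85.1254] F [-0.2017 -0.3969 -0.7139] M [ 0.0011 -0.0156 -0.0023] 0.008867959593931789
```

move_arm(dr=[[0, 0, 0], [0, 0, 0], [0, 0, 0], [0, 0, 0], [0, 0, 0], [0, 0, 0], [0, 0, 0], [0, 0, 0]], linear=[[0, 0, -0.02], [0, 0, -0.04], [0, 0, -0.04], [0, 0, -0.04], [0, 0, -0.04], [0, 0, -0.04], [0, 0, -0.04], [0, 0, -0.04]], hand=[-1, -1, -1, -0.9, -0.8, -0.65, -0.5, -0.3])

```text
time: 25.27
tcp_pos: [0.4866, -0.2684, 0.0797]
ee_rot: [180.0, 0.0, 85.1]
wrist_force: [0.0, 0.3, -0.1]
gripper_width: 0.0298
```

move_arm(dr=[[0, 0, 0], [0, 0, 0], [0, 0, 0], [0, 0, 0], [0, 0, 0], [0, 0, 0], [0, 0, 0], [0, 0, 0]], linear=[[0, 0, 0], [0, 0, 0], [0, 0, 0], [0, 0, 0.5], [0, 0, 1.5], [0, 0, 3], [0, 0, 5], [0, 0, 7.5]], hand=[0, 0.3, 0.6, 0.8, 1, 1, 1, 1])

```text
time: 25.93
tcp_pos: [0.4858, -0.2679, 0.1552]
ee_rot: [-179.9, -0.1, 85.1]
wrist_force: [-0.6, -0.0, 0.4]
gripper_width: 0.0855
```

move_arm(dr=[[0, 0, 0], [0, 0, 0], [0, 0, 0], [0, 0, 0], [0, 0, 0], [0, 0, 0], [0, 0, 0], [0, 0, 0]], linear=[[0, 0, 3], [0, 0, 6], [0, 1, 9], [0, 3, 12], [0, 6, 13], [0, 9, 13], [0, 12, 13], [0, 15, 13]], hand=[1, 1, 1, 1, 1, 1, 1, 1])

```text
time: 26.6
tcp_pos: [0.4865, -0.1172, 0.2868]
ee_rot: [179.8, 0.0, 85.1]
wrist_force: [0.2, 0.5, -0.3]
gripper_width: 0.0858
```

```bash
python3 st.py
python3 - <<'E'
from h import *
p,d=grab('scene'); save('s10.png',p);crop('s10b.png',p,205,240,100,90,7)
p,d=grab('top'); save('t10.png',p);crop('t10b.png',p,310,185,70,70,8)
E
```

```text
26.6 [ 0.4865 -0.1172  0.2868] [179.8476   0.0361  85.0995] F [ 0.155   0.5237 -0.3441] M [ 0.0509  0.0166 -0.0532] 0.08581061799514654
```

View pics/s10b.png

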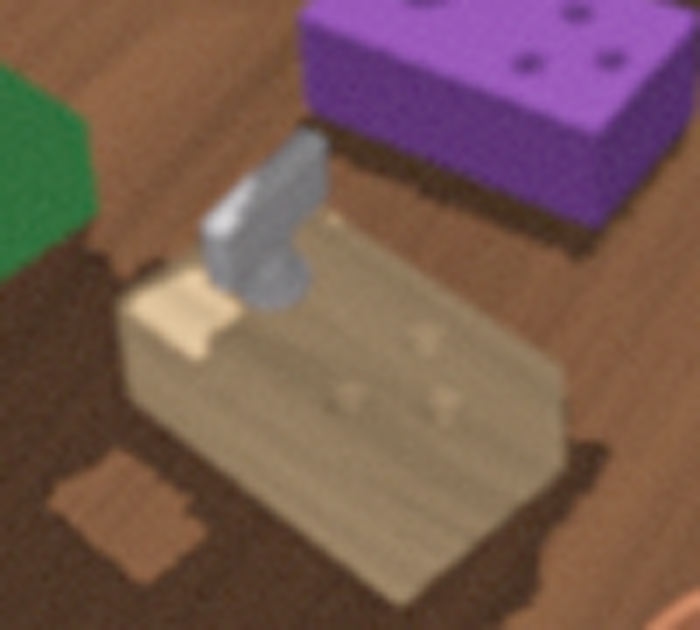

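View pics/t10.png

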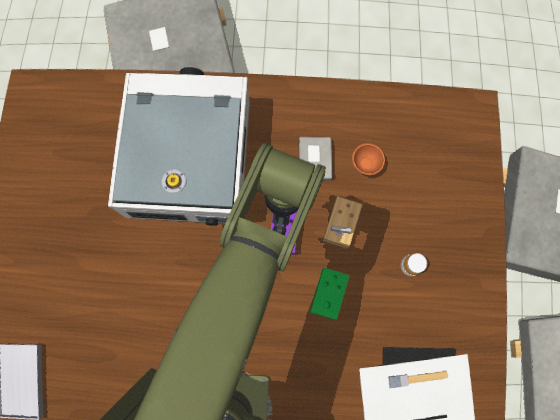

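View pics/t10b.png

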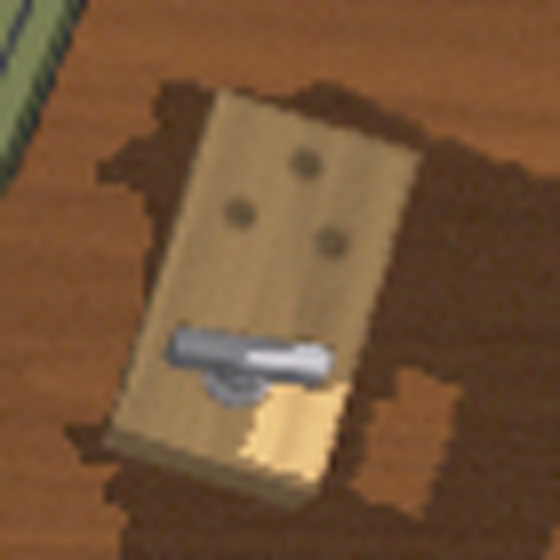

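```bash
python3 -c "
from h import *
print(close_job())"
```

```text
the job is handed in; nothing more can be done
None
```

The hatch is locked and the key is back in its hole in the wooden block. I handed the job in at about 27 s of the 72 s allowed.

- **Insertion:** the key went into the socket on the first try. It bottomed at the expected depth, about 16 mm below the barrel's face, with roughly 7 N of press.
- **Turning:** the turning resistance stayed near 0.1 N m, then climbed step by step to 0.32 N m at the stop. I held it there, below the 0.6 N m at which the lock body slips. I then eased back into the play before pulling the key out.
- **Gripper angle:** the stop was felt about 5° later than the expected angle, probably because the key slipped slightly in the jaws. I relied on the torque and the picture instead.
- **Lock check:** the top picture afterwards shows the socket's sides square to the plate and the barrel's mark within about 4° of the quarter position. The plate's screws had not moved.
- **Key check:** the last pictures show the key upright with its collar on the block's top. The gripper's height at release matched the pick-up height to within 1 mm.
- **Other things:** the stone, bowl, jar and the green and purple blocks look unmoved, and the robot was clear of everything.

No check failed.

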